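Index the inspection fixture to its next hole

ROBOT

A 7-joint arm with a two-finger parallel gripper is mounted at the origin on the work surface. World frame = base frame: x ahead of the robot, y to its left, z up, the work surface at z = 0. Lengths are in m, angles in rad, forces in N, time in s.
With the tool pointing down it reaches from about 0.4 to 0.875 m from the base axis. Payload 6.5 kg.
Tool frame: the origin (TCP) lies at the very end of the fingers, on their centre line; the grasp point (between the pads) lies behind it (manip.grip_depth is the x of the grasp point in the tool frame, in m); x points along the fingers, z is the direction in which the jaws open and shut, and the axes are right-handed (so a half turn about x gives the same grasp; the last joint's range is limited). The gripper opens to 85 mm and grips with 20 to 120 N. Pads are 22 mm wide; open, the fingers measure 114 mm over their backs; the gripper's body (76 mm by 85 mm) begins 54 mm behind the grasp point. The pads swing forward as they close: fully open they stand 13 mm farther back than shut.
Start: joints at [1.172, 0.536, -0.004, 1.538, 0.003, 1.067, -0.071], TCP at [0.212, -0.614, 0.231] pointing down, gripper open.
Joint ranges: [-2.7, 2.7], [-0.37, 2.16], [-1.27, 1.26], [0.24, 2.4], [-1.31, 4.45], [0.19, 1.91], [-2.76, 2.76]. Speed limits (rad/s): [2.39, 2.39, 3.14, 3.14, 3.14, 3.14, 3.14].

INTERFACE

Orientations are given as a rotation vector (axis times angle).
In Python, from cell import manip gives the robot as it stands. The module is installed in compiled form; this text tells all that it offers.
- The arm moves only by the tool arm_command, never from a script. Its argument "commands" is a list of rows, each a list of 2 entries, a list of its own where there are three numbers: the shift along the tool's x, y, z in mm, then the turn about the tool's x in degrees. A call has 1 to 12 rows; each row shifts and turns the commanded pose from where the row before left it, along the tool's axes as they then stand; what a row does not reach is not made up. A row lasts 1/8 s, in which the tool goes at most 62.5 mm and 10.7 degrees, less where a joint would pass 70% of its speed; a pose out of reach is approached as far as the arm can. A call with a gripper value outside its range is refused whole. "hand" is the opening, from 0 (shut) to 1 (fully open), set as the call begins (left out, the last holds). The fingers move at their own pace and stop on an object; "force" is the grip in N (left out, the last holds). Time passes only in rows, so rows that do not move let the fingers close. It gives the time, the measured TCP pose, the force and the opening at its end, in the units of the state.
- manip.observe(): the state, without advancing time (a new reading comes with each control period).
- manip.capture(name): name is "scene" or "top"; returns a dict with "pixels" (480x640x3 uint8, red, green, blue), "z_map" (480x640 float32, m along the optical axis (not along the pixel's ray), 0 where there is no reading), "K" (3x3 intrinsics, pixels), "R" (3x3) and "t" (3): a world point X has camera coordinates R X + t. Camera axes: x right, y down, z forward; pixel columns grow to the right and rows downward; lengths in m; the calibration is good to about 2 mm. A picture is of the moment at which its call begins.
- manip.job_done(): hands the job in, once; it reports no verdict.
The state is a dict: "time_s": time; "joints": joint angles; "dq": joint speeds; "tau": joint torques, N m; "tool_pos": TCP position; "tcp_rot": TCP orientation; "ft_force": force on the tool from outside, world axes, zero at the start; "wrist_torque": the same for the moment, N m; "finger_gap": finger opening in m.
Only numpy, scipy, OpenCV 4.12 (cv2) and the standard library are available. Lean on these libraries where they do the work, as an engineer would, in place of code of your own. Each camera call takes 0.05 s, during which the arm holds its last target.

TASK

Turn the inspection fixture on by one position: pull up the sprung index pin by its black knob, swing the arm counter-clockwise (seen from above) to the very next block, and let the pin spring fully home in that block's hole, then let go. Feel for the hole gently, without forcing the pin against the blocks, and leave the flange standing on the turntable and the other things on the desk where they are.

Things in the scene. Friction and masses are not known exactly. Their poses are not given: they have to be found in the camera images.
- base: round steel base plate of the index fixture, 300 mm across, 16 mm high, fixed to the desk; origin at the centre of its underside, on the vertical axis about which the arm turns; at the start the arm points along its x axis
- axis (a point): point on the fixture's vertical turning axis, at the base plate's top face, 16 mm above the desk
- rotor: aluminium turntable, 116 mm across, top 61 mm above the desk, with a steel index arm (26 mm wide, top 59 mm above the desk) reaching 138 mm from the axis, and on it a boss 30 mm across, top at 66 mm, under the knob. Turns against steady friction of about 0.22 N m (2 N at the knob) and stays where left. Origin as base; x axis along the arm to the knob
- rotor_top (a point): centre of the turntable's top face
- knob (a point): centre of the upright cylindrical black knob of the index pin, 24 mm diameter, 30 mm high, 120 mm from the turning axis. With the pin home this point is 83 mm above the desk (knob from 68 to 98 mm); it rises with the pin.
- index_pin (a joint): 8 mm steel pin with a chamfered end below the knob; lift of the index pin in m: 0 = home (down), 0.009 = its end level with the blocks' top faces, 0.015 = upper stop. A spring drives it down: about 6 N at 0, 9.5 N at the upper stop. Let go on top of a plate away from its hole, the pin stands on the plate at 0.009; away from all blocks it drops to 0
- block_a: steel index block on the base rim, 34 mm radially x 50 mm along the rim; origin on the turning axis 16 mm above the desk, x axis radially out through the block's middle, 120 mm out. The pin is in its hole at the start.
- block_b: steel index block on the base rim, 34 mm radially x 50 mm along the rim; origin on the turning axis 16 mm above the desk, x axis radially out through the block's middle, 120 mm out. To go to: the next one counter-clockwise from block_a, 36 to 58 degrees on. Its drilled top plate slides: the hole can lie up to 10 mm either way along the rim from the block's middle. Hole 9.4 mm across; plate 30 x 52 x 12 mm, its top 42 mm above the desk. The plate is not measured.
- block_b_mid (a point): middle of block_b's plate's top face (42 mm above the desk) as it would be with the plate centred; the hole is within 10 mm of it along the rim
- block_c: steel index block on the base rim, 34 mm radially x 50 mm along the rim; origin on the turning axis 16 mm above the desk, x axis radially out through the block's middle, 120 mm out. One block too far, counter-clockwise beyond block_b. Its drilled top plate slides: the hole can lie up to 10 mm either way along the rim from the block's middle.
- block_z: steel index block on the base rim, 34 mm radially x 50 mm along the rim; origin on the turning axis 16 mm above the desk, x axis radially out through the block's middle, 120 mm out. On the other, clockwise side of block_a. Its drilled top plate slides: the hole can lie up to 10 mm either way along the rim from the block's middle.
- flange: loose turned aluminium flange standing on the turntable: foot 48 mm across and 10 mm high, neck 26 mm across, 38 mm high in all; origin at the centre of its underside
- hex_key: bystander: bent steel hex key lying on the base plate, arms 75 and 22 mm, 6 mm thick
- ring_gauge: bystander: loose steel ring gauge on the base plate, 42 mm across, 12 mm high
- screwdriver: bystander: screwdriver with a black handle on the desk
- mouse: bystander: round black computer mouse, 62 mm across
- parts_tray: bystander: grey parts tray with one divider, 160 x 120 x 35 mm
- jar: bystander: small clear jar with white cap, 56 mm across, 75 mm high
- caliper: bystander: steel caliper lying flat, 150 mm long
- pen_cup: bystander: white pen cup, 72 mm across, 90 mm high
Things that resemble listed ones, but are neither listed nor needed, are in the scene too. Leave any pink or red look-alike of the flange alone.

How it is judged:
By the outcome, as a careful person would: the job done as asked, in the order asked, and still so for the second after the job is handed in, with the robot touching nothing.
It also fails if it takes over 48 s, if anything falls off the work surface, if the arm or the gripper's body presses on something with over 40 N, if the wrist force passes 120 N, or if a joint passes its speed limit or range.

## Working session

There is one attempt and no reset: what is moved stays moved. The work goes in short steps, Python scripts to look and compute and a tool call to move; the robot and the scene stay as the last step left them, time stands still between calls to the robot, and variables do not carry over. Pictures are saved under pics/ and viewed, and the job is handed in when it is done.

Besides the shell and the picture viewer there is one more tool, called after ">>>" in YAML: its name, and indented under it one key for each argument. arm_command: Moves the arm, as the interface text tells. Its arguments: {"type":"object","properties":{"commands":{"type":"array","items":{"type":"array"}},"hand":{"type":"number"},"force":{"type":"number"}},"required":["commands"]}

```bash
mkdir -p pics; python3 - <<'E'
from cell import manip
import cv2,numpy as np
s=manip.observe(); print({k:np.round(v,3) for k,v in s.items()}, manip.grip_depth)
for n in("scene","top"):
    c=manip.capture(n); cv2.imwrite(f"pics/{n}0.png",c["pixels"][:,:,::-1]); np.savez(f"{n}0.npz",**c); print(n,c["K"],c["R"],c["t"])
E
```

```text
{'time_s': np.float64(0.0), 'joints': array([ 1.172,  0.537, -0.004,  1.539,  0.003,  1.067, -0.071]), 'dq': array([-0.   , -0.   ,  0.001, -0.001,  0.002,  0.002,  0.   ]), 'tau': array([-1.0000e-03, -5.8341e+01,  1.0490e+00, -2.5910e+01,  1.2000e-02,
        1.0000e-02, -0.0000e+00]), 'tool_pos': array([ 0.212, -0.614,  0.23 ]), 'tcp_rot': array([ 0.962,  1.35 , -0.96 ]), 'ft_force': array([-0.017,  0.512, -0.13 ]), 'wrist_torque': array([ 0.004, -0.001, -0.07 ]), 'finger_gap': np.float64(0.085)} -0.0187
scene [[569.83688854   0.         313.90399271]
 [  0.         569.83688854 242.27250036]
 [  0.           0.           1.        ]] [[ 0.26438775  0.96440547 -0.00460431]
 [ 0.80754882 -0.22399104 -0.54561242]
 [-0.52722293  0.14053503 -0.83802499]] [-0.18103577 -0.40333494  1.72670228]
top [[544.86601132   0.         310.86478625]
 [  0.         544.86601132 233.37646696]
 [  0.           0.           1.        ]] [[ 0.01441414 -0.99988804 -0.00401778]
 [-0.9742747  -0.01314088 -0.22498028]
 [ 0.2249023   0.00715732 -0.97435503]] [0.00787969 0.58533593 1.22316809]
```

View pics/scene0.png

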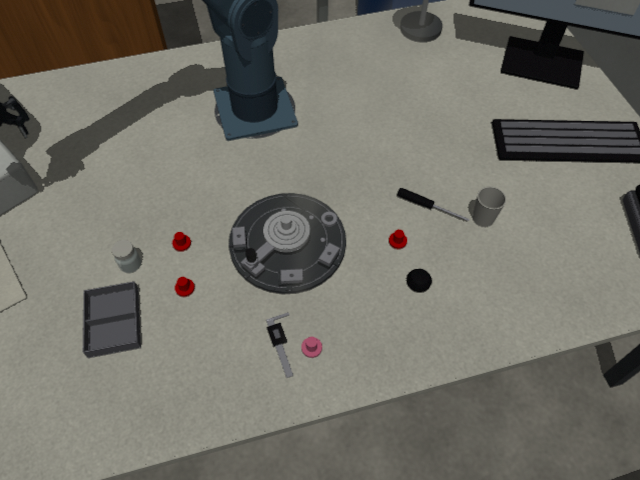

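View pics/top0.png

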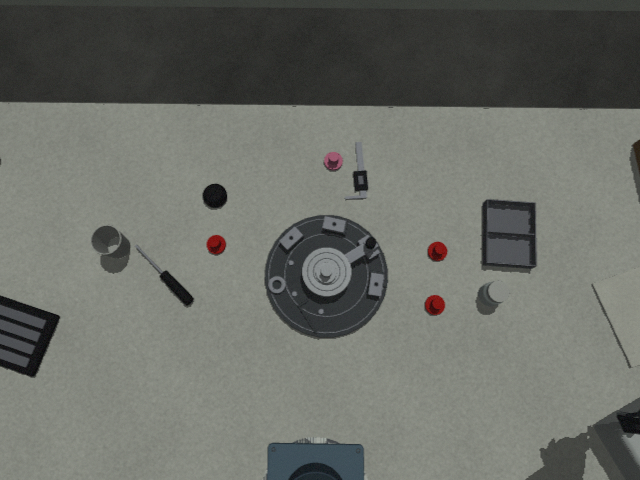

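Both views show the fixture. In the top view the knob is at about (370,243) and the blocks at (365,247)=a, (333,224), (290,238) and (376,286). Next I'll measure these and take a close crop.

```bash
cat > h.py <<'E'
import numpy as np,cv2
def ray(c,u,v,z):
    K,R,t=c["K"],c["R"],c["t"]
    d=R.T@np.linalg.solve(K,[u,v,1.]); o=-R.T@t
    return o+d*(z-o[2])/d[2]
def proj(c,X):
    p=c["K"]@(c["R"]@np.array(X)+c["t"]); return p[:2]/p[2]
def crop(c,u0,v0,w,h,s,fn):
    im=c["pixels"][v0:v0+h,u0:u0+w,::-1]; im=cv2.resize(im,None,fx=s,fy=s,interpolation=cv2.INTER_CUBIC)
    im=np.clip(im.astype(float)*1.4,0,255).astype(np.uint8); cv2.imwrite(fn,im)
E
python3 - <<'E'
from h import *
c=np.load("top0.npz"); crop(c,260,205,135,140,4,"pics/topc.png")
c=np.load("scene0.npz"); crop(c,222,185,130,110,5,"pics/scenec.png")
E
```

```text
(no output)
```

View pics/topc.png

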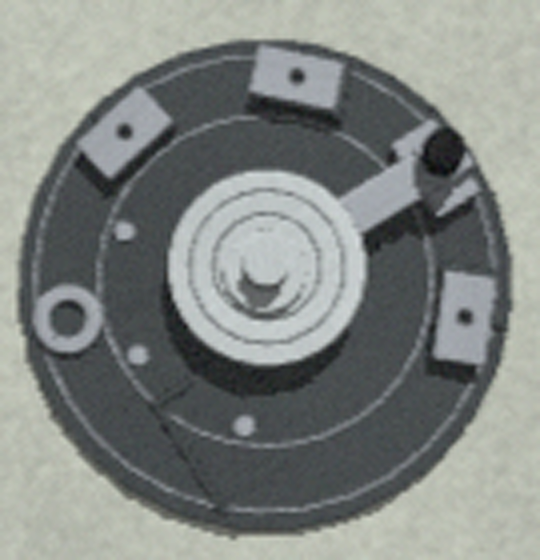

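View pics/scenec.png

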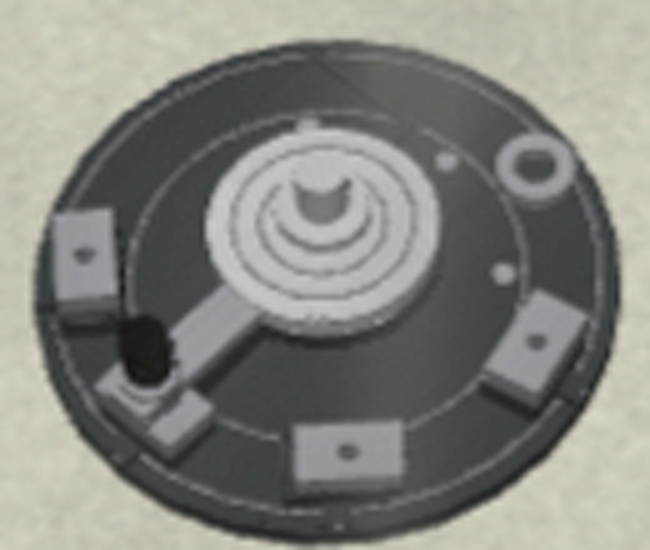

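The close crop shows the black knob on the arm at crop (440,150), i.e. px (370,242). Things that could be mistaken for it are the mouse at (215,196) and the black caliper slide at (360,181), neither of which is on the fixture. The next block counter-clockwise is at crop (297,78), px (334,224), and its hole is visible.

```bash
cat > meas.py <<'E'
from h import *
def hole(c,u,v,r=4):
    g=cv2.cvtColor(c["pixels"],cv2.COLOR_RGB2GRAY).astype(float)
    u0,v0=int(round(u)),int(round(v)); w=g[v0-r:v0+r+1,u0-r:u0+r+1]
    m=np.clip(np.median(w)-15-w,0,None); yy,xx=np.mgrid[-r:r+1,-r:r+1]
    k=(xx**2+yy**2)<=9; m=m*k
    return u0+(m*xx).sum()/m.sum(), v0+(m*yy).sum()/m.sum()
def baseC(c,box):
    # base dark disc; ellipse of the outline on desk-contrast
    u0,v0,w,h=box; g=c["pixels"][v0:v0+h,u0:u0+w].astype(int)
    m=(g.max(2)<105).astype(np.uint8)
    m=cv2.morphologyEx(m,cv2.MORPH_CLOSE,np.ones((5,5)))
    cs,_=cv2.findContours(m,cv2.RETR_EXTERNAL,cv2.CHAIN_APPROX_NONE)
    k=max(cs,key=cv2.contourArea); k=cv2.convexHull(k)
    # rays to z=.016, fit circle
    P=np.array([ray(c,a+u0,b+v0,.016)[:2] for a,b in k[:,0]])
    A=np.c_[2*P,np.ones(len(P))]; s=np.linalg.lstsq(A,(P**2).sum(1),rcond=None)[0]
    return s[:2],np.sqrt(s[2]+s[:2]@s[:2]),cv2.fitEllipse(k)
def black(c,box):
    u0,v0,w,h=box; g=c["pixels"][v0:v0+h,u0:u0+w].max(2)
    m=(g<30); ys,xs=np.nonzero(m); return xs.mean()+u0,ys.mean()+v0,m.sum(),(xs.min()+u0,xs.max()+u0,ys.min()+v0,ys.max()+v0)
if __name__=="__main__":
    T=np.load("top0.npz");S=np.load("scene0.npz")
    print("base top",baseC(T,(255,205,145,145))); print("base scene",baseC(S,(220,180,135,120)))
    print("knob",black(T,(360,230,20,22)),black(S,(240,242,22,22)))
    for n,(a,b),(d,e) in(("b",(334,224),(291.5,275.3)),("c",(291,238),(329,253.2)),("z",(376,284),(239,236))):
        p=hole(T,a,b);q=hole(S,d,e); print(n,np.round(p,2),np.round(ray(T,*p,.042),4),np.round(q,2),np.round(ray(S,*q,.042),4))
E
python3 meas.py
```

```text
base top (array([ 0.49402243, -0.02028576]), np.float64(0.15075572710032906), ((70.43562316894531, 71.63528442382812), (123.59737396240234, 124.71556854248047), 23.09595489501953))
base scene (array([ 0.49874058, -0.01950421]), np.float64(0.15143393381361805), ((67.02767181396484, 63.273189544677734), (101.263671875, 117.8642807006836), 85.37416076660156))
knob (np.float64(370.3492063492063), np.float64(243.36507936507937), np.int64(63), (np.int64(366), np.int64(374), np.int64(237), np.int64(248))) (np.float64(250.01666666666668), np.float64(254.05833333333334), np.int64(120), (np.int64(240), np.int64(255), np.int64(242), np.int64(261)))
b [333.8  223.61] [ 0.6159 -0.039   0.042 ] [291.09 274.96] [ 0.6143 -0.037   0.042 ]
c [290.67 237.46] [0.5801 0.0647 0.042 ] [328.89 252.94] [0.5789 0.0673 0.042 ]
z [375.77 283.75] [ 0.4708 -0.1388  0.042 ] [238.31 235.58] [ 0.4692 -0.1367  0.042 ]
```

```bash
python3 - <<'E'
from meas import *
from scipy.optimize import least_squares
T=np.load("top0.npz");S=np.load("scene0.npz")
for H in([[.6159,-.039],[.5801,.0647],[.4708,-.1388]],[[.6143,-.037],[.5789,.0673],[.4692,-.1367]]):
    H=np.array(H); r=least_squares(lambda p:np.hypot(*(H-p).T)-.12,[.5,-.02]); a=r.x
    print(a,r.fun,np.degrees(np.arctan2(*(H-a).T[::-1])))
# knob triangulation
p=black(T,(358,228,24,26));q=black(S,(244,240,16,25));print(p,q)
f=lambda X:np.r_[proj(T,X)-p[:2],proj(S,X)-q[:2]]
r=least_squares(f,[.55,-.1,.08]);print(r.x,r.fun)
for z in(.083,.098): print(ray(T,*p[:2],z),ray(S,*q[:2],z))
# predicted knob outline: show height map over the knob
for n,c,b in(("T",T,(362,236,16,16)),("S",S,(244,242,14,26))):
    u0,v0,w,h=b; out=[]
    for v in range(v0,v0+h):
        for u in range(u0,u0+w):
            X=c["R"].T@(np.linalg.solve(c["K"],[u,v,1])*c["z_map"][v,u]-c["t"])
            if .09<X[2]<.105: out.append(X)
    out=np.array(out); print(n,len(out),out.mean(0),out.min(0),out.max(0))
    g=c["pixels"][v0:v0+h,u0:u0+w].max(2);print(g)
E
```

```text
[ 0.49708298 -0.02180251] [ 5.51451214e-05 -1.06254061e-04 -8.66683511e-05] [  -8.23575498   46.17789295 -102.66105904]
[ 0.49570073 -0.0194789 ] [-0.00011349  0.00021937  0.00017935] [  -8.4037283    46.20643197 -102.73897967]
(np.float64(370.3492063492063), np.float64(243.36507936507937), np.int64(63), (np.int64(366), np.int64(374), np.int64(237), np.int64(248))) (np.float64(250.21186440677965), np.float64(254.04237288135593), np.int64(118), (np.int64(245), np.int64(255), np.int64(240), np.int64(261)))
[ 0.55875622 -0.12152541  0.08675392] [-0.36031232 -0.05549124 -0.36963123  0.02077911]
[ 0.559436  -0.1227512  0.083    ] [ 0.55654376 -0.12054962  0.083     ]
[ 0.55623938 -0.12118452  0.098     ] [ 0.56608854 -0.12104647  0.098     ]
T 92 [ 0.55934064 -0.12085897  0.09825493] [ 0.54821093 -0.13228781  0.0907507 ] [ 0.57223588 -0.10909838  0.10499958]
[[ 57  57  74 100 118 123 119  91  62  54  80 118 131 135 140 139]
 [ 65  88 115 123 125 120  90  56  39  27  31  69 115 135 138 136]
 [116 126 124 124 119  90  50  30  28  28  31  31  62 119 137 135]
 [124 125 125 120  91  47  22  33
[... 1792 characters left out ...]
3  28  17  18  20  22  21  22  21  21  22  63  95]
 [ 53  68  48  17  17  19  20  22  23  24  23  23  41  61]
 [ 77 102  73  22  20  21  20  21  22  25  24  23  55  77]
 [103 111  82  37  17  23  26  23  20  22  22  25  91  94]
 [112 110 101  63  21  21  22  22  24  22  26  53  97  90]
 [112 110 108  85  53  34  23  24  25  30  54  98 106  84]
 [114 102  89 101 101  76  61  60  64  67  97 107  79  59]
 [104 114  94  85  99 107 109 111 111 106 102  79  56  52]
 [ 68  92 112 100  81  84  92  98  97  82  68  58  52  55]
 [ 60  62  90 109 107  96  84  91  94  86  66  52  55  68]
 [ 59  59  60  80 103 111 114 113 103  77  60  58  68  99]
 [ 50  58  59  62  77  99 108 100  76  58  67  74  99 113]]
```

```bash
cat > st.py <<'E'
from cell import manip
import numpy as np
from scipy.spatial.transform import Rotation as Ro
def st():
    s=manip.observe(); R=Ro.from_rotvec(s["tcp_rot"]).as_matrix(); return s,R,np.array(s["tool_pos"])
def show():
    s,R,p=st(); print("t",round(float(s["time_s"]),2),"pos",np.round(p,4),"F",np.round(s["ft_force"],2),"gap",round(float(s["finger_gap"]),4),"jawdeg",np.degrees(np.arctan2(R[1,2],R[0,2])).round(2),"q",np.round(s["joints"],2))
    return s,R,p
E
python3 - <<'E'
from st import *
s,R,p=show(); print(np.round(R,3))
A=np.array([.4964,-.0206]);k=np.array([.5595,-.1213]);print(np.degrees(np.arctan2(*(k-A)[::-1])))
d=np.r_[k,.2]-p; print("delta tool mm",(R.T@d*1000).round(1))
E
```

```text
t 0.1 pos [ 0.2121 -0.6138  0.2305] F [-1.02 -0.25  0.  ] gap 0.0855 jawdeg -70.93 q [ 1.17  0.54 -0.    1.54  0.    1.07 -0.07]
[[-0.001  0.945  0.327]
 [ 0.001  0.327 -0.945]
 [-1.    -0.    -0.002]]
-57.92817804427339
delta tool mm [  31.   489.2 -351.9]
```

```bash
python3 - <<'E'
from st import *
s,R,p=st(); d=(np.array([.5595,-.1213,.2])-p)*1000/12
for i in range(12):
    print((R.T@d).round(0)); R=R@Ro.from_rotvec([np.radians(-8.6),0,0]).as_matrix()
E
```

```text
[  3.  41. -29.]
[  3.  45. -23.]
[  3.  48. -16.]
[ 3. 49. -9.]
[ 3. 50. -1.]
[ 3. 50.  6.]
[ 3. 48. 14.]
[ 3. 46. 21.]
[ 3. 42. 27.]
[ 3. 38. 33.]
[ 3. 32. 39.]
[ 3. 26. 43.]
```

>>> arm_command:
  commands:
    - [[3,41,-29],-8.6]
    - [[3,45,-23],-8.6]
    - [[3,48,-16],-8.6]
    - [[3,49,-9],-8.6]
    - [[3,50,-1],-8.6]
    - [[3,50,6],-8.6]
    - [[3,48,14],-8.6]
    - [[3,46,21],-8.6]
    - [[3,42,27],-8.6]
    - [[3,38,33],-8.6]
    - [[3,32,39],-8.6]
    - [[3,26,43],-8.6]
  hand: 1.0

```text
time_s: 1.6
tool_pos: [0.5603, -0.1202, 0.1949]
tcp_rot: [-0.445, 1.525, 0.445]
ft_force: [0.5, 0.0, 0.8]
finger_gap: 0.0856
```

>>> arm_command:
  commands:
    - [[0,0,0],0]
    - [[0,0,0],0]

```text
time_s: 1.85
tool_pos: [0.559, -0.1221, 0.1948]
tcp_rot: [-0.44, 1.527, 0.44]
ft_force: [-0.4, -0.7, 0.6]
finger_gap: 0.0853
```

```bash
python3 - <<'E'
from st import *
s,R,p=show(); print((R.T@(np.array([.5595,-.1213,.15])-p)*1000).round(1), R[:,0].round(3))
E
```

```text
t 1.85 pos [ 0.559  -0.1221  0.1948] F [-0.43 -0.7   0.57] gap 0.0853 jawdeg 32.2 q [ 0.54  0.51 -0.54  1.76  0.31  0.97  0.44]
[44.8  0.4  0.9] [-0.001 -0.    -1.   ]
```

>>> arm_command:
  commands:
    - [[25,0,0],0]
    - [[25,0,1],0]
    - [[25,0,0],0]
    - [[20,0,0],0]
    - [[15,0,0],0]
    - [[13,0,0],0]
    - [[0,0,0],0]
    - [[0,0,0],0]

```text
time_s: 2.85
tool_pos: [0.5611, -0.1208, 0.0728]
tcp_rot: [-0.442, 1.524, 0.441]
ft_force: [-0.1, -0.2, 0.2]
finger_gap: 0.0853
```

```bash
python3 - <<'E'
from st import *
from h import *
show()
c=manip.capture("scene"); crop(c,200,165,160,140,5,"pics/s1.png")
c=manip.capture("top"); crop(c,260,195,135,140,4,"pics/t1.png"); 
E
```

```text
t 2.85 pos [ 0.5611 -0.1208  0.0728] F [-0.11 -0.24  0.25] gap 0.0853 jawdeg 32.27 q [ 0.48  0.67 -0.46  1.83  0.43  0.74  0.34]
```

View pics/s1.png

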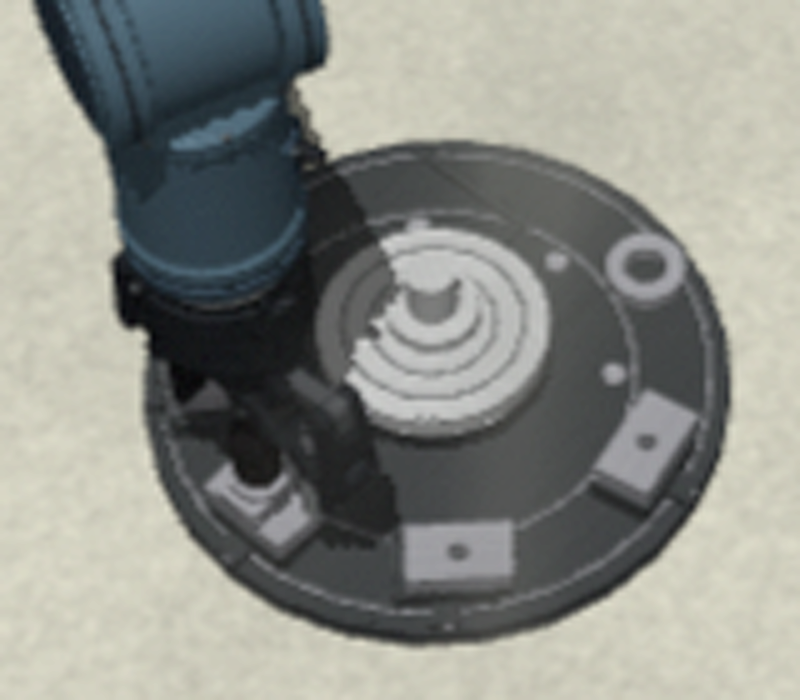

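View pics/t1.png

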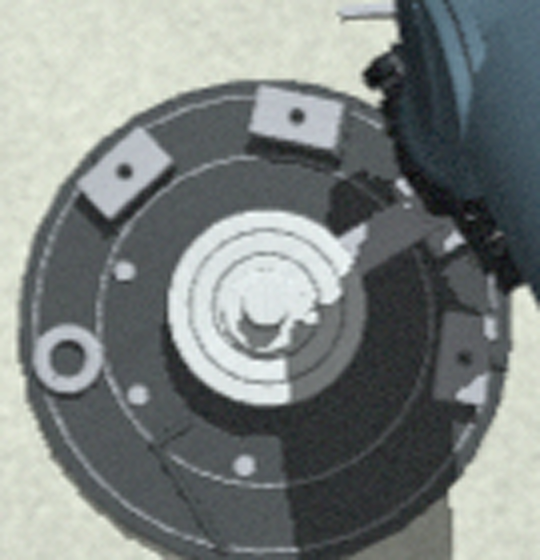

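The knob at crop (255,455) stands between the two fingers at about (200,400) and (350,470), and the body is clear of the flange at (435,300). I'll close gently.

>>> arm_command:
  commands:
    - [[0,0,-1],0]
    - [[0,0,0],0]
    - [[0,0,0],0]
    - [[0,0,0],0]
    - [[0,0,0],0]
    - [[0,0,0],0]
    - [[0,0,0],0]
    - [[0,0,0],0]
  hand: 0.0
  force: 25

```text
time_s: 3.95
tool_pos: [0.5599, -0.1213, 0.0725]
tcp_rot: [-0.441, 1.525, 0.441]
ft_force: [-0.5, 0.3, 4.9]
finger_gap: 0.0229
```

```bash
python3 - <<'E'
from st import *
s,R,p=show(); print("Ftool",(R.T@s["ft_force"]).round(2),s["wrist_torque"])
E
```

```text
t 3.95 pos [ 0.5599 -0.1213  0.0725] F [-0.48  0.29  4.91] gap 0.0229 jawdeg 32.27 q [ 0.48  0.67 -0.46  1.83  0.43  0.74  0.35]
Ftool [-4.91  0.5  -0.25] [ 0.05941115  0.01541997 -0.01980857]
```

>>> arm_command:
  commands:
    - [[0,0,0],0]
    - [[-3,0,0],0]
    - [[-3,0,0],0]
    - [[-3,0,0],0]
    - [[-3,0,0],0]
    - [[0,0,0],0]
    - [[0,0,0],0]
  force: 45

```text
time_s: 4.82
tool_pos: [0.5595, -0.1215, 0.0841]
tcp_rot: [-0.441, 1.526, 0.441]
ft_force: [3.5, -0.5, -9.3]
finger_gap: 0.0223
```

```bash
python3 - <<'E'
from st import *
from h import *
s,R,p=show(); print("Ftool",(R.T@s["ft_force"]).round(2))
c=manip.capture("scene"); crop(c,220,220,80,70,8,"pics/s2.png")
E
```

```text
t 4.83 pos [ 0.5595 -0.1215  0.0841] F [ 3.55 -0.53 -9.26] gap 0.0223 jawdeg 32.26 q [ 0.49  0.66 -0.47  1.82  0.42  0.76  0.35]
Ftool [ 9.26 -2.34  2.72]
```

View pics/s2.png

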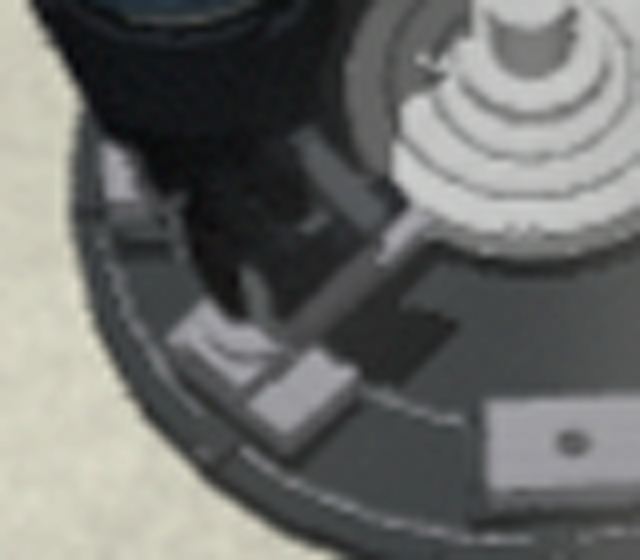

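>>> arm_command:
  commands:
    - [[0,0.1,4.2],-2]
    - [[0,0.3,8.4],-4]
    - [[0,0.3,8.4],-4]
    - [[0,0.3,8.4],-4]
    - [[0,0.3,8.4],-4]
    - [[0,0.3,8.4],-4]
    - [[0,0,0],0]
    - [[0,0,0],0]

```text
time_s: 5.88
tool_pos: [0.5932, -0.0899, 0.0842]
tcp_rot: [-0.738, 1.442, 0.738]
ft_force: [3.9, -0.7, -9.6]
finger_gap: 0.0227
```

```bash
cat >> st.py <<'E'
def polar():
    s,R,p=show(); A=np.array([.4964,-.0206]); v=p[:2]-A
    print("ang",np.degrees(np.arctan2(v[1],v[0])).round(2),"rad",np.hypot(*v).round(4),"Ftool",(R.T@s["ft_force"]).round(2)); return s,R,p
E
python3 - <<'E'
from st import *
from h import *
polar()
c=manip.capture("scene"); crop(c,220,220,130,80,6,"pics/s3.png")
c=manip.capture("top"); crop(c,260,195,135,140,4,"pics/t3.png")
E
```

```text
t 5.88 pos [ 0.5932 -0.0899  0.0842] F [ 3.94 -0.67 -9.6 ] gap 0.0227 jawdeg 54.24 q [ 0.48  0.71 -0.56  1.75  0.5   0.82  0.63]
ang -35.61 rad 0.1191 Ftool [ 9.6  -3.59  1.75]
```

View pics/s3.png

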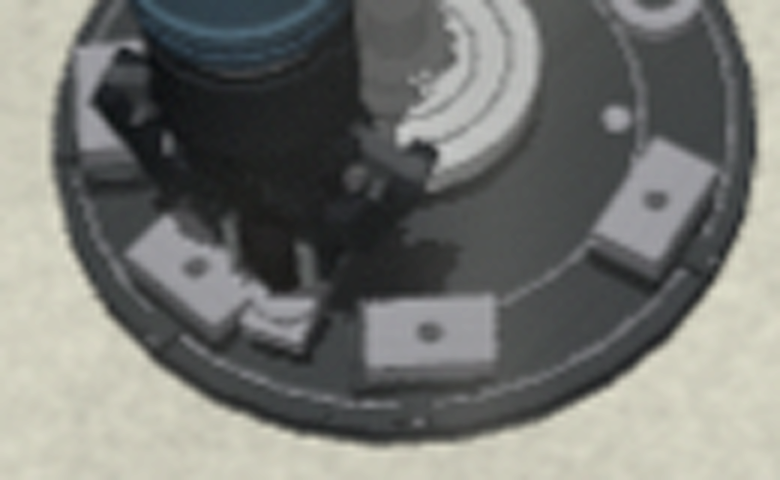

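View pics/t3.png

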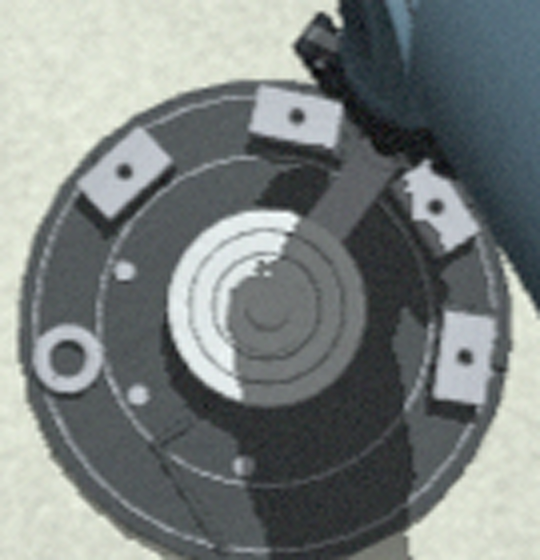

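The arm has swung off block a. a's hole is now visible at scene crop (197,265) and top crop (437,206), so I can measure the exact a→b hole angle.

```bash
python3 - <<'E'
from meas import *
from cell import manip
from scipy.optimize import least_squares
for n,pts in(("scene",[(220+197/6,220+265/6),(291.5,275.3),(329,253.2),(239,236)]),("top",[(260+437/4,195+206/4),(334,224),(291,238),(376,284)])):
    c=manip.capture(n); H=[]
    for p in pts: q=hole(c,*p); H.append(ray(c,*q,.042)[:2])
    H=np.array(H); a=least_squares(lambda p:np.hypot(*(H-p).T)-.12,[.5,-.02]); ang=np.degrees(np.arctan2(*(H-a.x).T[::-1]))
    print(n,H.round(4).tolist(),a.x.round(4),a.fun.round(4),ang.round(2),"b-a",(ang[1]-ang[0]).round(2))
E
```

```text
scene [[0.5599, -0.1206], [0.6143, -0.037], [0.5788, 0.0673], [0.4758, -0.1364]] [ 0.4958 -0.0187] [ 0.0004 -0.     -0.0004 -0.0007] [-57.79  -8.78  45.98 -99.63] b-a 49.01
top [[0.561, -0.1225], [0.6159, -0.039], [0.5802, 0.0647], [0.4707, -0.1389]] [ 0.4968 -0.0215] [-0.0004  0.0003 -0.0001  0.0002] [ -57.55   -8.34   45.98 -102.56] b-a 49.22
```

The a→b hole angle is 49.2° (49.0 in scene, 49.2 in top), which is within the 36–58° (±5°) expected. I've done 22°, so 27.2° remain.

>>> arm_command:
  commands:
    - [[0,0.3,8.4],-4]
    - [[0,0.3,8.4],-4]
    - [[0,0.3,8.4],-4]
    - [[0,0.3,8.4],-4]
    - [[0,0.3,8.4],-4]
    - [[0,0.3,8.4],-4]
    - [[0,0,0],0]
    - [[0,0,0],0]

```text
time_s: 7.08
tool_pos: [0.6131, -0.0441, 0.0842]
tcp_rot: [-1.056, 1.3, 1.056]
ft_force: [3.9, -0.7, -8.7]
finger_gap: 0.0227
```

```bash
python3 - <<'E'
from st import *
s,R,p=polar(); print("to go tool mm",(R.T@(np.array([.6146,-.0377,p[2]])-p)*1000).round(2), "jaw target", 32.27+49.2)
E
```

```text
t 7.08 pos [ 0.6131 -0.0441  0.0842] F [ 3.89 -0.7  -8.72] gap 0.0227 jawdeg 78.2 q [ 0.45  0.76 -0.65  1.7   0.58  0.88  0.92]
ang -11.39 rad 0.1191 Ftool [ 8.72 -3.95  0.11]
to go tool mm [-0.   -0.14  6.58] jaw target 81.47
```

>>> arm_command:
  commands:
    - [[0,0.1,3.5],-1.7]
    - [[0,0,3.1],-1.6]
    - [[0,0,0],0]
    - [[0.8,0,0],0]
    - [[0.8,0,0],0]
    - [[0.5,0,0],0]
    - [[0,0,0],0]
    - [[0,0,0],0]

```text
time_s: 8.07
tool_pos: [0.6143, -0.0374, 0.0822]
tcp_rot: [-1.1, 1.275, 1.1]
ft_force: [2.7, -1.5, -7.8]
finger_gap: 0.0224
```

```bash
python3 - <<'E'
from st import *
s,R,p=polar(); print("to go tool mm",(R.T@(np.array([.6146,-.0377,p[2]])-p)*1000).round(2))
E
```

```text
t 8.07 pos [ 0.6143 -0.0374  0.0822] F [ 2.68 -1.51 -7.84] gap 0.0224 jawdeg 81.58 q [ 0.45  0.77 -0.67  1.7   0.59  0.88  0.95]
ang -8.09 rad 0.1191 Ftool [ 7.84 -2.87 -1.1 ]
to go tool mm [-0.   -0.3  -0.29]
```

>>> arm_command:
  commands:
    - [[0,0,-0.2],0]
    - [[0.4,0,0],0]
    - [[0.4,0,0],0]
    - [[0.3,0,0],0]
    - [[0,0,0],0]
    - [[0,0,0],0]

```text
time_s: 8.82
tool_pos: [0.6143, -0.0374, 0.0811]
tcp_rot: [-1.1, 1.275, 1.1]
ft_force: [2.6, 0.4, -8.4]
finger_gap: 0.0227
```

```bash
python3 - <<'E'
from st import *
s,R,p=polar()
E
```

```text
t 8.82 pos [ 0.6143 -0.0374  0.0811] F [ 2.57  0.43 -8.43] gap 0.0227 jawdeg 81.58 q [ 0.45  0.77 -0.67  1.7   0.59  0.88  0.95]
ang -8.13 rad 0.1191 Ftool [ 8.43 -2.48  0.8 ]
```

>>> arm_command:
  commands:
    - [[0.4,0,0],0]
    - [[0.4,0,0],0]
    - [[0,0,0],0]
    - [[0,0,0],0]

```text
time_s: 9.32
tool_pos: [0.6143, -0.0375, 0.0803]
tcp_rot: [-1.1, 1.275, 1.1]
ft_force: [1.9, 0.5, -7.8]
finger_gap: 0.0228
```

```bash
python3 - <<'E'
from st import *
s,R,p=polar()
E
```

```text
t 9.32 pos [ 0.6143 -0.0375  0.0803] F [ 1.85  0.45 -7.76] gap 0.0228 jawdeg 81.57 q [ 0.45  0.77 -0.66  1.7   0.59  0.88  0.95]
ang -8.17 rad 0.1191 Ftool [ 7.76 -1.77  0.72]
```

>>> arm_command:
  commands:
    - [[0.5,0,0],0]
    - [[0.5,0,0],0]
    - [[0.5,0,0],0]
    - [[0,0,0],0]
    - [[0,0,0],0]

```text
time_s: 9.95
tool_pos: [0.6144, -0.0376, 0.0788]
tcp_rot: [-1.1, 1.275, 1.1]
ft_force: [1.6, 0.2, -7.4]
finger_gap: 0.0223
```

```bash
python3 - <<'E'
from st import *
s,R,p=polar()
E
```

```text
t 9.95 pos [ 0.6144 -0.0376  0.0788] F [ 1.61  0.19 -7.44] gap 0.0223 jawdeg 81.57 q [ 0.45  0.78 -0.66  1.7   0.6   0.88  0.95]
ang -8.21 rad 0.1192 Ftool [ 7.44 -1.57  0.43]
```

The pin is in the hole: lift is about 6.3 mm, still carrying only the spring load, with lateral forces fading. I'll lower it the rest of the way while watching the force.

>>> arm_command:
  commands:
    - [[1,0,0],0]
    - [[1,0,0],0]
    - [[1,0,0],0]
    - [[1,0,0],0]
    - [[1,0,0],0]
    - [[0,0,0],0]
    - [[0,0,0],0]

```text
time_s: 10.82
tool_pos: [0.6144, -0.0376, 0.0738]
tcp_rot: [-1.1, 1.275, 1.1]
ft_force: [1.7, 0.9, -7.2]
finger_gap: 0.0227
```

```bash
python3 - <<'E'
from st import *
s,R,p=polar()
E
```

```text
t 10.82 pos [ 0.6144 -0.0376  0.0738] F [ 1.71  0.93 -7.22] gap 0.0227 jawdeg 81.57 q [ 0.44  0.78 -0.66  1.7   0.6   0.87  0.95]
ang -8.22 rad 0.1192 Ftool [ 7.22 -1.55  1.17]
```

>>> arm_command:
  commands:
    - [[0.5,0,0],0]
    - [[0.5,0,0],0]
    - [[0,0,0],0]
    - [[0,0,0],0]

```text
time_s: 11.32
tool_pos: [0.6144, -0.0377, 0.0728]
tcp_rot: [-1.1, 1.275, 1.1]
ft_force: [1.0, 1.0, -6.5]
finger_gap: 0.0229
```

```bash
python3 - <<'E'
from st import *
s,R,p=polar()
E
```

```text
t 11.32 pos [ 0.6144 -0.0377  0.0728] F [ 0.99  1.03 -6.49] gap 0.0229 jawdeg 81.57 q [ 0.44  0.78 -0.66  1.7   0.6   0.87  0.95]
ang -8.23 rad 0.1192 Ftool [ 6.49 -0.83  1.16]
```

>>> arm_command:
  commands:
    - [[0,0,0],0]
    - [[0,0,0],0]
    - [[0,0,0],0]
    - [[0,0,0],0]
    - [[0,0,0],0]
    - [[0,0,0],0]
  hand: 0.7

```text
time_s: 12.08
tool_pos: [0.6144, -0.0377, 0.0728]
tcp_rot: [-1.1, 1.275, 1.1]
ft_force: [-0.2, -0.4, -0.3]
finger_gap: 0.0599
```

>>> arm_command:
  commands:
    - [[-10,0,0],0]
    - [[-20,0,0],0]
    - [[-30,0,0],0]
    - [[-30,0,0],0]
    - [[-30,0,0],0]
    - [[-40,-40,0],0]
    - [[0,-50,0],0]
    - [[0,-50,0],0]
    - [[0,0,0],0]

```text
time_s: 13.2
tool_pos: [0.7551, -0.0585, 0.2332]
tcp_rot: [-1.099, 1.274, 1.099]
ft_force: [-1.2, -0.6, -0.8]
finger_gap: 0.0597
```

```bash
python3 - <<'E'
from st import *
from h import *
polar()
for n,b in(("scene",(220,180,135,120)),("top",(260,205,135,140))):
    c=manip.capture(n); np.savez(n+"1.npz",**c); crop(c,*b,4,f"pics/{n}_f.png")
cv2.imwrite("pics/full_f.png",c["pixels"][:,:,::-1])
E
```

```text
t 13.2 pos [ 0.7551 -0.0585  0.2332] F [-1.19 -0.57 -0.82] gap 0.0597 jawdeg 81.48 q [ 0.38  0.83 -0.7   1.16  0.51  1.32  1.14]
ang -8.34 rad 0.2614 Ftool [ 0.82  1.09 -0.75]
```

View pics/scene_f.png

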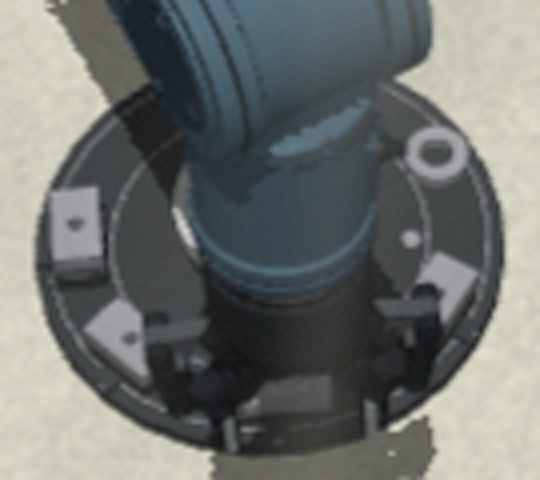

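View pics/full_f.png

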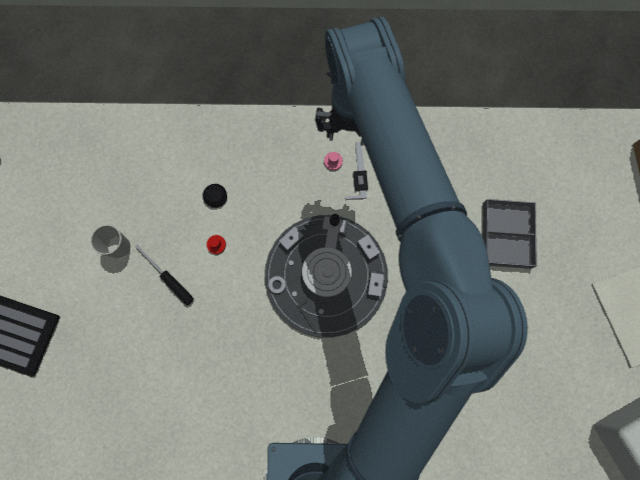

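In the top view the knob is at (334,220) over block b. The scene view is still blocked by the wrist, so I'll move aside.

>>> arm_command:
  commands:
    - [[0,0,-50],0]
    - [[0,0,-50],0]
    - [[0,0,-50],0]
    - [[0,0,-50],0]
    - [[0,0,-50],0]
    - [[0,0,0],0]
    - [[0,0,0],0]

```text
time_s: 14.18
tool_pos: [0.7158, -0.3045, 0.2339]
tcp_rot: [-1.1, 1.274, 1.101]
ft_force: [1.1, 1.0, 0.4]
finger_gap: 0.06
```

```bash
python3 - <<'E'
from st import *
from h import *
from meas import black
show()
C={}
for n,b in(("scene",(220,180,135,120)),("top",(260,205,135,140))):
    c=C[n]=manip.capture(n); crop(c,*b,4,f"pics/{n}_g.png"); cv2.imwrite(f"pics/{n}_gf.png",c["pixels"][:,:,::-1])
# knob top height from the depth map, in both views, start vs now
T0=np.load("top0.npz");S0=np.load("scene0.npz")
def top(c,u0,v0,w,h):
    o=[]
    for v in range(v0,v0+h):
        for u in range(u0,u0+w):
            if c["pixels"][v,u].max()<45 and c["z_map"][v,u]>0: o.append(c["R"].T@(np.linalg.solve(c["K"],[u,v,1])*c["z_map"][v,u]-c["t"]))
    o=np.array(o); k=o[o[:,2]>.088]; return len(k),k.mean(0).round(4),np.percentile(o[:,2],[50,80,90]).round(4)
print("start",top(T0,362,236,16,14),top(S0,244,246,12,18))
for n,c in C.items():
    u,v=proj(c,[.6146,-.038,.09]); print(n,(u,v)); print(top(c,int(u)-8,int(v)-8,16,16))
E
```

```text
t 14.18 pos [ 0.7158 -0.3045  0.2339] F [1.12 1.04 0.43] gap 0.06 jawdeg 81.61 q [ 0.67  0.86 -0.69  1.08  0.51  1.35  1.49]
start (83, array([ 0.5587, -0.1212,  0.0984]), array([0.0985, 0.1004, 0.1016])) (95, array([ 0.5631, -0.1213,  0.0972]), array([0.0957, 0.0995, 0.1007]))
scene (np.float64(289.934333588242), np.float64(264.856807684591))
(79, array([ 0.618 , -0.0367,  0.0978]), array([0.0969, 0.1001, 0.1017]))
top (np.float64(334.129425829784), np.float64(219.17015018892715))
(76, array([ 0.6127, -0.0379,  0.098 ]), array([0.0976, 0.1002, 0.101 ]))
```

View pics/scene_g.png

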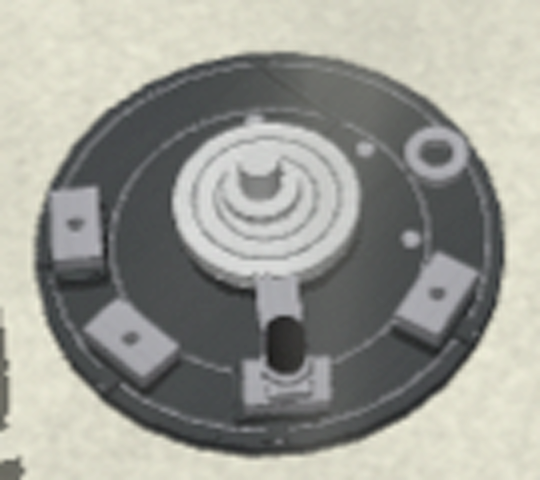

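View pics/scene_gf.png

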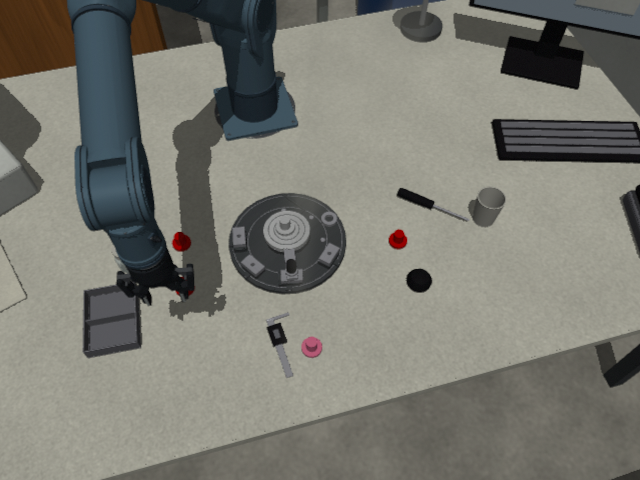

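The scene crop shows the knob at (286,345) over block b with the boss under it. The flange is upright at (262,180) and the holes of a, c and z are empty. The knob-top depth of 98 mm matches the start, so the pin is home and not standing on the plate at 107 mm. Handing in.

```bash
python3 -c "
from cell import manip
print(manip.job_done())"
```

```text
the job is handed in; nothing more can be done
None
```

The fixture is turned on by one position. The arm now points at block b, the pin is home in b's hole, and the gripper has let go and stands clear.

- **What I did:** I gripped the knob, lifted the pin about 12 mm and swung the arm 49.2° counter-clockwise. I lowered the pin in small steps; it went into b's hole on the first try, with the wrist feeling only the spring (about 6–9 N). I released it at about 0.3 mm of lift and moved the hand aside. The job was handed in at about 14 s.
- **Pin height:** The knob's top measures 98 mm in both views, the same as at the start. It would be about 107 mm if the pin were standing on the plate.
- **Scene after:** The holes of blocks a, c and z are empty and the flange stands upright on the turntable. The other things look unmoved, except one red look-alike that is partly hidden behind the gripper.
- **What disagreed:** The two cameras differ by about 2 mm in position, within their stated calibration. They gave 49.0° and 49.2° for the a-to-b hole angle.

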